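Catch the gouge chest's falling lid and lower it shut

ROBOT

A 6-joint arm with a two-finger parallel gripper is mounted at the origin on the work surface. World frame = base frame: x ahead of the robot, y to its left, z up, the work surface at z = 0. Lengths are in m, angles in rad, forces in N, time in s.
With the tool pointing down it reaches from about 0.35 to 0.975 m from the base axis. Payload 4.9 kg.
Tool frame: the origin (TCP) lies at the centre of the arm's flange, where the gripper is bolted on; the fingertips stand 173 mm ahead of it and the grasp point (between the pads) lies 155 mm ahead of it (ctrl.finger_overhang is the distance from the TCP to the fingertips, in m); z points along the fingers, y is the direction in which the jaws open and shut (so a half turn about z gives the same grasp; the last joint's range is limited). The gripper opens to 85 mm and grips with 20 to 120 N. Pads are 22 mm wide; open, the fingers measure 114 mm over their backs; the gripper's body (76 mm by 85 mm) begins 54 mm behind the grasp point. The pads swing forward as they close: fully open they stand 13 mm farther back than shut.
Start: joints at [-1.445, 0.053, 1.613, -0, 1.476, -0.119], TCP at [0.151, -0.606, 0.405] pointing down, gripper open.
Joint ranges: [-3.01, 3.01], [-1.01, 2.22], [0.06, 2.58], [-1.02, 4.17], [0.09, 2.62], [-3.14, 3.14]. Speed limits (rad/s): [2.57, 2.57, 3.14, 3.14, 3.14, 3.14].

INTERFACE

Orientations are given as a rotation vector (axis times angle).
In Python, from station import ctrl, eyes, spotter gives the robot as it stands.
- The arm moves only by the shell command python3 -m crank 'ROWS' [FORCE]. ROWS is JSON, a list of rows, each a list of 7 numbers: the turn, a rotation vector about the tool's x, y, z in rad, then the shift along the tool's x, y, z in mm, then the closure, from -1 (fully open) to 1 (shut). A call has 1 to 8 rows; each row shifts and turns the pose as measured when the row begins, along the tool's axes as they then stand; what a row does not reach is not made up. A row lasts 1/12 s, in which the tool goes at most 41.7 mm and 7.16 degrees, less where a joint would pass 70% of its speed; a pose out of reach is approached as far as the arm can. A call is refused whole if a number of a shift passes 41.7 or a number of a turn 0.125, either way. A call with a gripper value outside its range is refused whole. The fingers move at their own pace and stop on an object; FORCE is the grip in N (left out, the last holds). Time passes only in rows, so rows that do not move let the fingers close. It gives the time, the measured TCP pose, the force and the opening at its end, in the units of the state.
- ctrl.get_obs(): the state, without advancing time (a new reading comes with each control period).
- eyes.get_image(name): name is "scene" or "top" or "wrist"; returns a dict with "image" (400x640x3 uint8, red, green, blue), "vertical_fov" (degrees; the focal length in pixels is half the picture's height over the tangent of half this angle, whatever the lens; pixels are square), "cx", "cy" (the principal point, pixels), "rvec" (rotation vector, rad) and "tvec" (3), from world to camera coordinates, as OpenCV has them; the wrist camera has in their place "mount" (4x4, takes a point from camera to tool coordinates, whose origin is the TCP and whose axes are the flange's). Camera axes: x right, y down, z forward; pixel columns grow to the right and rows downward; lengths in m; the calibration is good to about 2 mm. A picture is of the moment at which its call begins: read the wrist's pose just before it. There is no depth.
- ctrl.finish_job(): hands the job in, once; it reports no verdict.
Trained networks look in a picture, given as the dict that the camera call returned (one of the last four; its "shot" number tells which), for a name from the list of things; names that differ only in an ending like _2 or _b are one class to them, and where a whole thing is asked for, a point or a joint stands for the part that bears it (a point fixed in the world has none). Each returns a list of dicts, best first, with "confidence" (0 to 1); they miss things now and then, are a little off and sometimes report something else, mostly with a low value. They report only what shows in the picture. A call takes as long as a camera call.
- spotter.look_for(query, picture): "centre" ([x, y, z] in m, in world coordinates, good to about 4 mm: the middle of the surface that is visible of it).
- spotter.outline_of(query, picture): "region" (400x640 bool, what is visible of it).
- spotter.mark_of(query, picture): "centre" ([x, y, z] in m, in world coordinates, good to about 4 mm: a listed point, or the origin of a listed thing).
The state is a dict: "t": time; "q": joint angles; "dq": joint speeds; "effort": joint torques, N m; "tool_pos": TCP position; "tool_rot": TCP orientation; "contact_force": force on the tool from outside, world axes, zero at the start; "wrist_torque": the same for the moment, N m; "opening": finger opening in m.
Only numpy, scipy, OpenCV 4.12 (cv2) and the standard library are available. Lean on these libraries where they do the work, as an engineer would, in place of code of your own. Each camera call takes 0.05 s, during which the arm holds its last target.

TASK

The lid of the blue gouge chest stands open, leaning back. Tip it forward past upright with the fingertips so that it begins to fall, catch it on the back of the fingers (the steel bar ends that stick out at its sides leave room for a finger underneath) and let it down on them until it is fully shut, slowly enough that it never bangs. Do not grip the lid or bar or push hard on them, leave the tools and everything else on the bench as they are, and finish with the hand clear.

Things in the scene. Friction and masses are not known exactly. Their poses are not given: they have to be found in the camera images.
- chest: blue open wooden chest fixed to the bench, 160 mm (its x) by 220 mm (its y) by 90 mm high; origin at the centre of its underside; its x axis points from the front (free edge of the shut lid) to the hinge side, y along the hinge, z up. It stands sideways to the robot: the hinge is on the robot's left, the lid falls shut towards the robot's right
- lid (a joint): lid angle, rad: 0 shut, 1.57 upright, 1.8 leaning back on its stop (the start). Short of upright it falls shut against a tired damper: from 1.3 about 3 s to shut, 2 s to 0.6, arriving unsupported at about 0.65 rad/s, a bang. The last 0.2 rad (30 mm at the bar) must stay under 0.3 rad/s (45 mm/s at the bar). Weight felt at the bar: about 2 N
- lid_hinge (a point): point on the hinge line, middle of the chest +x top edge, 90 mm above the bench; the hinge line runs along the chest's y
- bar_far (a point): middle of the chest -y end (the one farther from the robot) of the steel lift bar: a 12 mm round rod parallel to the hinge, 157 mm from it along the lid, 6 mm above the lid underside, sticking out 60 mm past each side of the lid (this point: 30 mm past). Lid: wooden board 160 x 220 x 12 mm, free edge 3 mm past the bar axis. Shut, the bar is 97 mm above the bench, nothing over 25 mm high below its ends
- bar_near (a point): the same point on the chest +y end of the lift bar (nearer the robot)
- gouge_a: carving gouge with a light wooden handle, about 190 mm long, lying inside the open chest (front compartment); leave it alone; origin under the front end of the handle
- gouge_b: carving gouge with a red handle, about 170 mm long, lying inside the open chest (hinge-side compartment); leave it alone; origin under the front end of the handle
- oilstone: grey sharpening stone, 160 x 60 x 25 mm high, lying flat in front of the chest (on its -x side); leave it alone; origin under its middle
- blank: dark wooden mould blank, 100 x 70 x 42 mm high, behind the hinge side of the chest; leave it alone; origin under its middle
- tape: paper tape roll, 90 mm across, 24 mm high, lying flat; leave it alone; origin under its middle
- mallet: wooden carver's mallet standing on its head, 96 mm across, 200 mm high; leave it alone; origin under its middle
- glue: white glue bottle, 60 mm across, 140 mm high; leave it alone; origin under its middle

How it is judged:
On the way, in this order (a step that is already met when the one before it is completed fails the run):
1. the lid is tipped forward past upright (value of joint lid below 1.45 rad).
2. the falling lid is caught on the fingers (value of joint lid between 0.05 and 1.15 rad and velocity of joint lid above -0.3 rad/s and contact force between the fingers and lid above 0.3 N), for 0.2 s.
At the end, for the whole second after the job is handed in: the lid lies shut (hinge within 0.03 rad) and still, and no tool or other loose thing has moved more than 20 mm (value of joint lid below 0.03 rad and velocity of joint lid between -0.05 and 0.05 rad/s and distance of each of gouge_a, gouge_b, oilstone, blank, tape, mallet, glue from where it was at the start of the episode below 0.02 m); the robot touches nothing.
It fails at once if the lid bangs: it closes faster than 0.3 rad/s within the last 0.2 rad (value of joint lid below 0.2 rad and velocity of joint lid below -0.3 rad/s).
It fails at once if the lid or its bar is gripped or pushed hard (over 15 N from the fingers) (contact force between the fingers and lid above 15 N).
It fails at once if a tool or other loose thing is moved or lifted (over 20 mm) (distance of any of gouge_a, gouge_b, oilstone, blank, tape, mallet, glue from where it was at the start of the episode above 0.02 m).
It also fails if it takes over 54 s, if anything falls off the work surface, if the arm or the gripper's body presses on something with over 40 N, if the wrist force passes 120 N, or if a joint passes its speed limit or range.

## Working session

There is one attempt and no reset: what is moved stays moved. The work goes in short steps, Python scripts to look and compute and a shell command to move; the robot and the scene stay as the last step left them, time stands still between calls to the robot, and variables do not carry over. Pictures are saved under pics/ and viewed, and the job is handed in when it is done.

```bash
ls; mkdir -p pics; cat > h.py <<'E'
import numpy as np,cv2
from scipy.spatial.transform import Rotation as R
from station import ctrl,eyes,spotter
def save(p,n): cv2.imwrite('pics/'+n,p['image'][:,:,::-1])
def proj(p,X):
    f=200/np.tan(np.radians(p['vertical_fov'])/2)
    c=R.from_rotvec(p['rvec']).as_matrix()@np.array(X)+np.array(p['tvec'])
    return p['cx']+f*c[0]/c[2],p['cy']+f*c[1]/c[2]
def toolrows():
    o=ctrl.get_obs(); return np.array(o['tool_pos']),R.from_rotvec(o['tool_rot'])
E
python3 - <<'E'
from h import *
np.set_printoptions(precision=4,suppress=True)
for c in ['scene','top']:
    p=eyes.get_image(c); save(p,c+'0.png')
    for q in ['lid_hinge','bar_far','bar_near','chest','oilstone','blank','tape','mallet','glue','gouge_a']:
        for r in spotter.mark_of(q,p)[:2]: print(c,q,r['confidence'],np.array(r['centre']),np.round(proj(p,r['centre'])))
o=ctrl.get_obs();print(o); print(R.from_rotvec(o['tool_rot']).as_matrix())
E
```

```text
pics
scene lid_hinge 0.66 [0.5404 0.1475 0.0904] [369. 176.]
scene bar_far 0.87 [0.6752 0.1879 0.2435] [420. 159.]
scene bar_near 0.95 [0.3986 0.1932 0.241 ] [350. 108.]
scene bar_near 0.41 [ 0.5357  0.0679 -0.0034] [348. 208.]
scene chest 0.92 [ 0.5363  0.0688 -0.0021] [349. 207.]
scene oilstone 0.75 [ 0.552  -0.1294  0.0002] [305. 246.]
scene tape 0.55 [ 0.2821  0.2496 -0.    ] [334. 136.]
scene mallet 0.92 [0.601  0.4682 0.0032] [445. 154.]
scene glue 0.67 [ 0.6497 -0.4623 -0.0028] [234. 344.]
scene gouge_a 0.67 [0.5227 0.1043 0.0099] [354. 196.]
scene gouge_a 0.45 [0.5378 0.0283 0.0145] [340. 212.]
top lid_hinge 0.71 [0.5426 0.1482 0.089 ] [252. 189.]
top bar_far 0.88 [0.6784 0.1889 0.2394] [227. 126.]
top bar_near 0.69 [0.3954 0.1854 0.2412] [229. 245.]
top chest 0.66 [ 0.5369  0.0688 -0.0035] [283. 194.]
top oilstone 0.86 [ 0.5497 -0.1285  0.002 ] [353. 188.]
top blank 0.7 [ 0.499   0.2653 -0.0003] [214. 209.]
top tape 0.88 [ 0.2829  0.243  -0.0019] [222. 287.]
top mallet 0.95 [0.6009 0.4664 0.0024] [142. 175.]
top mallet 0.26 [0.539  0.0269 0.0096] [298. 193.]
top glue 0.69 [ 0.6421 -0.4634  0.0024] [468. 154.]
top gouge_a 0.74 [0.5385 0.0274 0.0078] [298. 193.]
top gouge_a 0.58 [0.5199 0.1099 0.0094] [269. 200.]
{'t': 1.1, 'q': array([-1.445 ,  0.0527,  1.6129,  0.    ,  1.476 , -0.119 ]), 'dq': array([-0.0021, -0.0016, -0.0004, -0.0016,  0.0001,  0.0002]), 'effort': array([ -0.0005, -39.3695, -37.0467,  -0.0001,   0.0004,   0.    ]), 'tool_pos': array([ 0.1515, -0.6064,  0.4047]), 'tool_rot': array([-3.1181, -0.3836, -0.    ]), 'contact_force': array([ 1.1474,  0.0048, -0.3506]), 'wrist_torque': array([ 0.0017, -0.0113, -0.0145]), 'opening': 0.08546105003680249}
[[ 0.9702  0.2424  0.    ]
 [ 0.2424 -0.9702  0.    ]
 [ 0.     -0.     -1.    ]]
```

View images.

View pics/scene0.png

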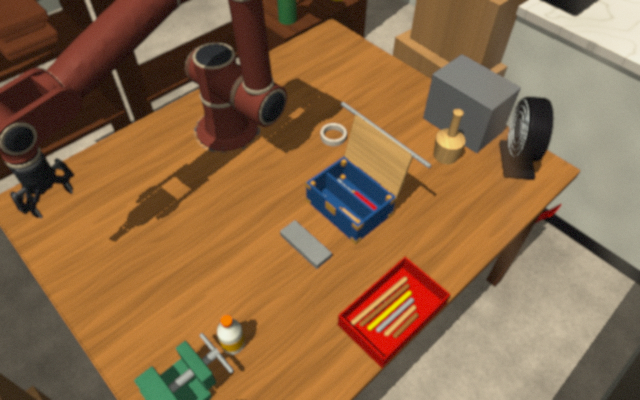

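View pics/top0.png

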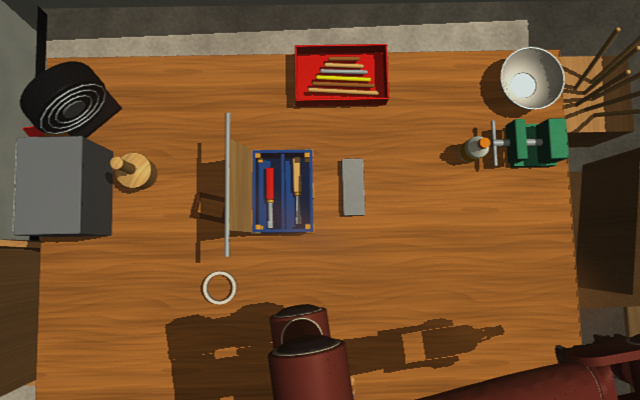

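```bash
cat >> h.py <<'E'
C=np.sqrt(.5)
G=R.from_matrix(np.array([[1,0,0],[0,-C,C],[0,-C,-C]]))  # goal: z=(0,C,-C), y=(0,-C,-C)
def goto(pos):
    p,r=toolrows(); d=r.inv().apply(np.array(pos)-p)*1000; t=(r.inv()*G).as_rotvec()
    o=ctrl.get_obs()
    print('t %.2f'%o['t'],'tcp',p.round(4),'shift(mm)',d.round(1),'turn',t.round(3),'q',o['q'].round(2),'F',o['contact_force'].round(1))
def bar(th): return np.array([.677,.148-.157*np.cos(th)+.006*np.sin(th),.090+.157*np.sin(th)+.006*np.cos(th)])
def tcp(pt,x=.682,s=.153): return np.array([x,pt[1]-s*C,pt[2]+s*C])
E
python3 -c "
from h import *
goto([.682,.05,.46])"
python3 -m crank '[[0.1,0.014,-0.029,0,0,0,1],[0.1,0.014,-0.029,0,0,0,1]]' 20
python3 -c "
from h import *
goto([.682,.05,.46])"
```

```text
t 1.10 tcp [ 0.1515 -0.6064  0.4047] shift(mm) [ 673.8 -508.2  -55.3] turn [0.781 0.096 0.232] q [-1.44  0.05  1.61  0.    1.48 -0.12] F [ 1.1  0.  -0.4]
t: 1.27
tool_pos: [0.1515, -0.6055, 0.4056]
tool_rot: [-2.901, -0.446, -0.005]
contact_force: [-0.7, 0.0, -0.4]
opening: 0.0641
t 1.27 tcp [ 0.1515 -0.6055  0.4056] shift(mm) [ 702.7 -464.8   65.1] turn [0.572 0.114 0.286] q [-1.44  0.1   1.56 -0.    1.68 -0.18] F [-0.7  0.  -0.4]
```

```bash
python3 -m crank '[[0.1,0.02,0.05,0,0,0,1],[0.1,0.02,0.05,0,0,0,1],[0.1,0.02,0.05,0,0,0,1],[0.1,0.02,0.05,0,0,0,1],[0.1,0.02,0.05,0,0,0,1],[0.1,0.02,0.05,0,0,0,1]]'
python3 -c "
from h import *
goto([.682,.05,.46])"
```

```text
t: 1.77
tool_pos: [0.1519, -0.6059, 0.4075]
tool_rot: [-2.302, 0.035, 0.004]
contact_force: [0.7, 0.3, -0.3]
opening: -0.0002
t 1.77 tcp [ 0.1519 -0.6059  0.4075] shift(mm) [ 513.5 -490.8  457.6] turn [-0.054 -0.008 -0.026] q [-1.46  0.25  1.45  0.12  2.27  0.18] F [ 0.7  0.3 -0.3]
```

```bash
python3 -m crank '[[-0.05,-0.008,-0.025,24,-24,20,1],[0,0,0,24,-24,22,1],[0,0,0,24,-24,22,1],[0,0,0,24,-24,22,1],[0,0,0,24,-24,22,1],[0,0,0,24,-24,22,1],[0,0,0,24,-24,22,1],[0,0,0,24,-24,22,1]]'
python3 -c "
from h import *
goto([.682,.05,.46])"
```

```text
t: 2.43
tool_pos: [0.348, -0.3479, 0.4159]
tool_rot: [-2.341, 0.023, -0.003]
contact_force: [1.3, 0.1, -0.0]
opening: -0.0001
t 2.43 tcp [ 0.348  -0.3479  0.4159] shift(mm) [ 326.7 -313.8  258. ] turn [-0.015 -0.009 -0.016] q [-1.02 -0.12  1.81  0.46  2.11  0.67] F [ 1.3  0.1 -0. ]
```

```bash
python3 -m crank '[[-0.01,-0.009,-0.015,26,-25,19,1],[0,0,0,26,-25,19,1],[0,0,0,26,-25,20,1],[0,0,0,26,-25,20,1],[0,0,0,26,-25,20,1],[0,0,0,26,-25,20,1],[0,0,0,26,-25,20,1],[0,0,0,26,-25,20,1]]'
python3 -c "
from h import *
goto([.682,.05,.46])"
```

```text
t: 3.1
tool_pos: [0.5563, -0.0895, 0.4489]
tool_rot: [-2.355, 0.002, -0.005]
contact_force: [0.4, -0.9, -0.2]
opening: 0.0001
t 3.10 tcp [ 0.5563 -0.0895  0.4489] shift(mm) [ 125.3 -106.3   91.5] turn [-0.001 -0.004  0.   ] q [-0.42 -0.06  1.71  0.73  1.8   1.22] F [ 0.4 -0.9 -0.2]
```

```bash
python3 -m crank '[[0,-0.004,0,23,-26,22,1],[0,0,0,23,-26,22,1],[0,0,0,23,-26,22,1],[0,0,0,23,-26,22,1],[0,0,0,20,-24,20,1],[0,0,0,8,-8,10,1]]'
python3 -c "
from h import *
p=bar(1.8)+np.array([0,.032,.032]); print(tcp(p))
goto(tcp(p))
p=eyes.get_image('scene'); save(p,'s1.png')
print([ (r['confidence'],np.array(r['centre']).round(4)) for q in ['bar_far','bar_near'] for r in spotter.mark_of(q,p)])
p=eyes.get_image('top'); save(p,'t1.png')
print([ (r['confidence'],np.array(r['centre']).round(4)) for q in ['bar_far','bar_near'] for r in spotter.mark_of(q,p)])
cv2.imwrite('pics/c1.png',cv2.resize(cv2.imread('pics/s1.png')[60:260,280:520],None,fx=3,fy=3))
"
```

```text
t: 3.6
tool_pos: [0.6788, 0.0985, 0.4641]
tool_rot: [-2.356, -0.006, -0.004]
contact_force: [-0.3, -0.4, 0.1]
opening: 0.0001
[0.682      0.11332648 0.3817182 ]
t 3.60 tcp [0.6788 0.0985 0.4641] shift(mm) [ 2.9 47.8 68.8] turn [ 0.    -0.001  0.006] q [-0.07  0.16  1.45  0.78  1.59  1.48] F [-0.3 -0.4  0.1]
[(0.72, array([0.6731, 0.1895, 0.2414])), (0.7, array([0.3989, 0.1939, 0.2433])), (0.32, array([ 0.5526, -0.1276,  0.0043]))]
[(0.58, array([0.6786, 0.1874, 0.243 ])), (0.88, array([0.3953, 0.1912, 0.246 ]))]
```

View pics/c1.png

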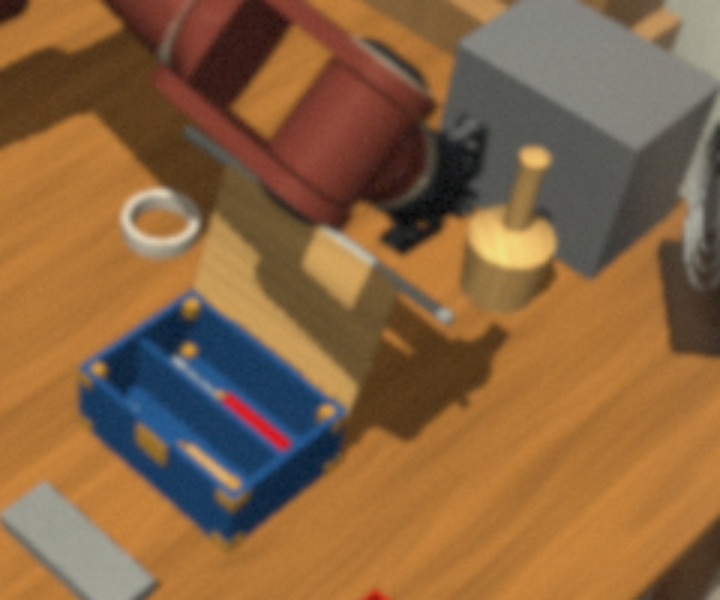

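View pics/t1.png

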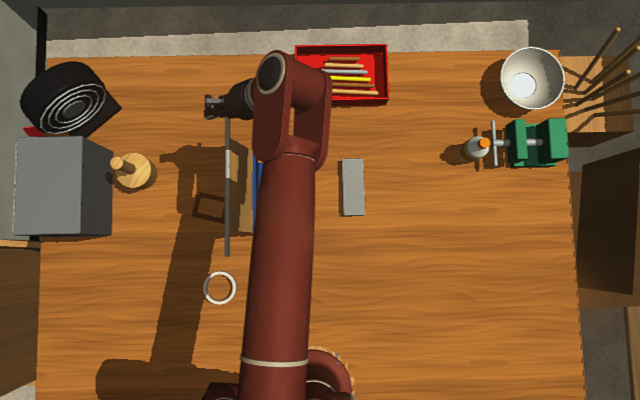

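```bash
python3 -m crank '[[0,0,0,2,5,30,1],[0,0,0.003,1,15,30,1],[0,0,0.003,0,20,9,1],[0,0,0,0,8,0,1]]'
python3 -c "
from h import *
goto(tcp(bar(1.8)+np.array([0,.0145,.0145])))
goto(tcp(bar(1.45)+np.array([0,.0145,.0145])))
"
```

```text
t: 4.23
tool_pos: [0.6798, 0.1027, 0.3839]
tool_rot: [-2.358, 0.012, -0.017]
contact_force: [-1.0, 0.8, -1.3]
opening: 0.0
t 4.23 tcp [0.6798 0.1027 0.3839] shift(mm) [ 2.1 18.7  9.1] turn [ 0.002 -0.015 -0.004] q [-0.07  0.21  1.53  0.79  1.49  1.41] F [-1.   0.8 -1.3]
t 4.23 tcp [0.6798 0.1027 0.3839] shift(mm) [  2.9  53.8 -32.9] turn [ 0.002 -0.015 -0.004] q [-0.07  0.21  1.53  0.79  1.49  1.41] F [-1.   0.8 -1.3]
```

```bash
python3 -m crank '[[0,-0.015,-0.004,1,6,4,1],[0,0,0,1,5,3,1],[0,0,0,0,3,2,1],[0,0,0,0,3,0,1],[0,0,0,0,3,-1,1],[0,0,0,0,3,-2,1]]'
python3 -c "
from h import *
goto(tcp(bar(1.8)+np.array([0,.0145,.0145])))
goto(tcp(bar(1.45)+np.array([0,.0145,.0145])))
"
```

```text
t: 4.73
tool_pos: [0.6817, 0.0858, 0.3668]
tool_rot: [-2.352, 0.001, -0.004]
contact_force: [-1.3, 1.7, 2.0]
opening: -0.0002
t 4.73 tcp [0.6817 0.0858 0.3668] shift(mm) [ 0.3 -5.2  8.9] turn [-0.004 -0.003  0.   ] q [-0.09  0.23  1.53  0.79  1.5   1.37] F [-1.3  1.7  2. ]
t 4.73 tcp [0.6817 0.0858 0.3668] shift(mm) [  0.4  29.6 -33.3] turn [-0.004 -0.003  0.   ] q [-0.09  0.23  1.53  0.79  1.5   1.37] F [-1.3  1.7  2. ]
```

```bash
python3 -m crank '[[0,0,0,0,3,-3,1],[0,0,0,0,3,-3,1],[0,0,0,0,3,-3,1],[0,0,0,0,3,-3,1],[0,0,0,0,3,-3,1]]'
cat > look.py <<'E'
from h import *
import sys
for c in sys.argv[2:]:
    p=eyes.get_image(c); save(p,c+sys.argv[1]+'.png')
    for q in ['bar_far','bar_near']:
        for r in spotter.mark_of(q,p)[:1]:
            b=np.array(r['centre']); print(c,q,round(r['confidence'],2),b.round(4),'theta %.3f'%(np.arctan2(b[2]-.09,.148-b[1])-.038))
E
python3 look.py 2 scene
python3 -c "
from h import *
goto(tcp(bar(1.45)+np.array([0,.0145,.0145])))
"
```

```text
t: 5.15
tool_pos: [0.6818, 0.0635, 0.3706]
tool_rot: [-2.351, -0.004, -0.008]
contact_force: [-1.2, 0.9, 2.9]
opening: -0.0002
scene bar_far 0.97 [0.6744 0.1608 0.2464] theta 1.614
scene bar_near 0.77 [0.3975 0.1652 0.2477] theta 1.641
t 5.30 tcp [0.6821 0.0632 0.3703] shift(mm) [ -0.1  16.1 -14.8] turn [-0.004 -0.006  0.005] q [-0.13  0.23  1.53  0.78  1.52  1.34] F [0.4 0.  1. ]
```

```bash
python3 -m crank '[[0,0,0,0,3,-3,1],[0,0,0,0,3,-3,1],[0,0,0,0,3,-3,1],[0,0,0,0,3,-3,1],[0,0,0,0,3,-3,1],[0,0,0,0,3,-3,1],[0,0,0,0,3,-3,1],[0,0,0,0,3,-3,1]]'
python3 look.py 3 scene
python3 -c "
from h import *
goto(tcp(bar(1.15)-np.array([0,.0145,.0145])))
"
```

```text
t: 5.97
tool_pos: [0.682, 0.0264, 0.3699]
tool_rot: [-2.352, -0.004, -0.008]
contact_force: [-0.4, 0.7, 2.3]
opening: -0.0002
scene bar_far 0.8 [0.6718 0.1226 0.2486] theta 1.374
scene bar_near 0.9 [0.398  0.1281 0.2441] theta 1.404
t 6.12 tcp [0.6821 0.0264 0.3695] shift(mm) [ -0.3  70.5 -14.1] turn [-0.003 -0.006  0.004] q [-0.18  0.23  1.53  0.77  1.56  1.31] F [ 0.1 -0.2  0.1]
```

```bash
python3 -m crank '[[0,0,0,0,-3,-35,1],[0,0,0,0,5,-22,1],[0,0,0,0,40,0,1],[0,0,0,0,41,0,1],[0,0,0,0,10,18,1],[0,0,0,0,0,20,1]]'
python3 look.py 4 scene
python3 -c "
from h import *
for th in (1.2,1.1,1.0,.9,.8): goto(tcp(bar(th)-np.array([0,.0145,.0145])))
"
```

```text
t: 6.62
tool_pos: [0.6842, -0.0581, 0.3194]
tool_rot: [-2.361, -0.005, -0.023]
contact_force: [0.3, 0.8, -0.4]
opening: 0.0002
scene bar_far 0.89 [0.6718 0.113  0.2435] theta 1.309
scene bar_near 0.62 [0.3977 0.1206 0.2443] theta 1.357
t 6.77 tcp [ 0.6838 -0.0553  0.3194] shift(mm) [ -1.6 -29.8  11.6] turn [ 0.003 -0.01   0.012] q [-0.3   0.3   1.53  0.74  1.58  1.17] F [ 0.7 -0.3 -0.4]
t 6.77 tcp [ 0.6838 -0.0553  0.3194] shift(mm) [ -1.7 -15.4   5.5] turn [ 0.003 -0.01   0.012] q [-0.3   0.3   1.53  0.74  1.58  1.17] F [ 0.7 -0.3 -0.4]
t 6.77 tcp [ 0.6838 -0.0553  0.3194] shift(mm) [-1.8 -0.4  0.9] turn [ 0.003 -0.01   0.012] q [-0.3   0.3   1.53  0.74  1.58  1.17] F [ 0.7 -0.3 -0.4]
t 6.77 tcp [ 0.6838 -0.0553  0.3194] shift(mm) [-2.  15.  -2.3] turn [ 0.003 -0.01   0.012] q [-0.3   0.3   1.53  0.74  1.58  1.17] F [ 0.7 -0.3 -0.4]
t 6.77 tcp [ 0.6838 -0.0553  0.3194] shift(mm) [-2.1 30.7 -3.8] turn [ 0.003 -0.01   0.012] q [-0.3   0.3   1.53  0.74  1.58  1.17] F [ 0.7 -0.3 -0.4]
```

```bash
python3 -m crank '[[0,-0.01,0.01,-1,-8,5,1],[0,0,0,0,-4,2,1],[0,0,0,0,0,0,1],[0,0,0,0,0,0,1]]'
python3 look.py 5 scene
python3 -c "
from h import *
for th in (1.1,1.0): goto(tcp(bar(th)-np.array([0,.0145,.0145])))
"
```

```text
t: 7.1
tool_pos: [0.6838, -0.0402, 0.3285]
tool_rot: [-2.361, -0.007, -0.007]
contact_force: [0.4, 0.1, 0.4]
opening: -0.0003
scene bar_far 0.67 [ 0.5378  0.0726 -0.0027] theta -0.926
t 7.25 tcp [ 0.6838 -0.0406  0.328 ] shift(mm) [-1.8  1.1  1.2] turn [ 0.005 -0.003  0.006] q [-0.27  0.29  1.53  0.75  1.58  1.2 ] F [ 0.3 -0.5 -0. ]
t 7.25 tcp [ 0.6838 -0.0406  0.328 ] shift(mm) [-1.9 16.1 -3.4] turn [ 0.005 -0.003  0.006] q [-0.27  0.29  1.53  0.75  1.58  1.2 ] F [ 0.3 -0.5 -0. ]
```

```bash
python3 look.py 6 top; python3 -m crank '[[0,0,0,0,0,0,1],[0,0,0,0,0,0,1],[0,0,0,0,0,0,1]]'
python3 look.py 7 scene
python3 -c "
from h import *
for th in (1.1,1.0): goto(tcp(bar(th)-np.array([0,.0145,.0145])))
cv2.imwrite('pics/c7.png',cv2.resize(cv2.imread('pics/scene7.png')[60:260,280:520],None,fx=3,fy=3))
"
```

```text
top bar_far 0.87 [0.6818 0.1081 0.2425] theta 1.277
top bar_near 0.8 [0.3968 0.1092 0.2467] theta 1.290
t: 7.65
tool_pos: [0.6834, -0.0413, 0.3265]
tool_rot: [-2.361, -0.003, -0.004]
contact_force: [-0.8, -0.6, 0.5]
opening: -0.0004
scene bar_far 0.71 [0.673  0.0996 0.2383] theta 1.217
t 7.80 tcp [ 0.6835 -0.0412  0.3266] shift(mm) [-1.5 -0.3  0.7] turn [ 0.004 -0.002  0.004] q [-0.28  0.29  1.53  0.75  1.58  1.2 ] F [-0.3  0.3  0.3]
t 7.80 tcp [ 0.6835 -0.0412  0.3266] shift(mm) [-1.5 14.7 -4. ] turn [ 0.004 -0.002  0.004] q [-0.28  0.29  1.53  0.75  1.58  1.2 ] F [-0.3  0.3  0.3]
```

View pics/c7.png

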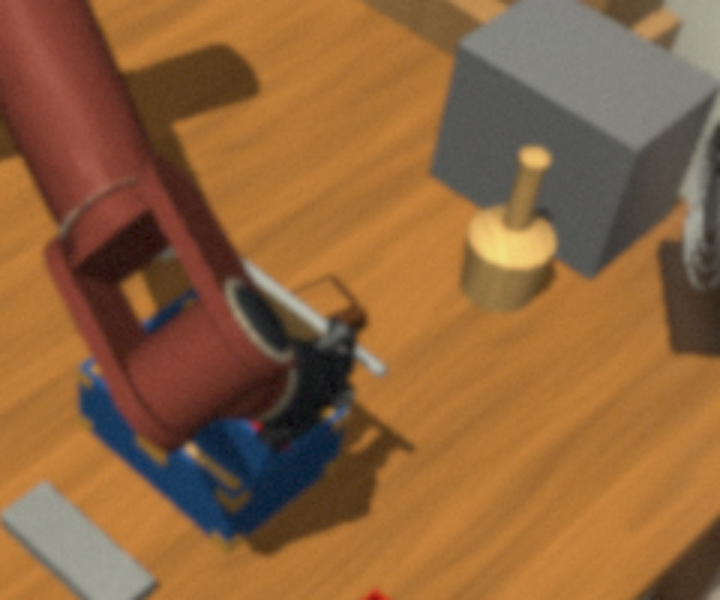

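The fingers (about 340,335 in the crop) are in front of and below the bar. Next I wait for the lid to land on them.

```bash
python3 -m crank '[[0,0,0,0,0,0,1],[0,0,0,0,0,0,1],[0,0,0,0,0,0,1],[0,0,0,0,0,0,1]]'; python3 -m crank '[[0,0,0,0,0,0,1],[0,0,0,0,0,0,1]]'
python3 look.py 8 top
```

```text
t: 8.13
tool_pos: [0.6834, -0.0413, 0.3265]
tool_rot: [-2.361, -0.003, -0.004]
contact_force: [0.0, -0.1, 0.1]
opening: -0.0001
t: 8.3
tool_pos: [0.6835, -0.0413, 0.3264]
tool_rot: [-2.361, -0.003, -0.004]
contact_force: [-0.5, -0.3, -0.5]
opening: 0.0
top bar_far 0.86 [0.6779 0.0822 0.2334] theta 1.103
top bar_near 0.73 [0.3946 0.0818 0.2335] theta 1.101
```

```bash
python3 -m crank '[[0,0,0,0,0,0,1],[0,0,0,0,0,0,1]]'; python3 look.py 9 top;python3 -m crank '[[0,0,0,0,0,0,1],[0,0,0,0,0,0,1]]'; python3 look.py 10 top
```

```text
t: 8.62
tool_pos: [0.6834, -0.0415, 0.3263]
tool_rot: [-2.361, -0.003, -0.004]
contact_force: [0.2, -1.1, -0.5]
opening: 0.0002
top bar_far 0.66 [0.6743 0.0793 0.232 ] theta 1.082
top bar_near 0.66 [0.394  0.0804 0.2342] theta 1.094
t: 8.93
tool_pos: [0.6834, -0.0416, 0.3264]
tool_rot: [-2.361, -0.003, -0.004]
contact_force: [1.2, -0.9, 0.1]
opening: -0.0002
top bar_far 0.68 [0.6791 0.0807 0.235 ] theta 1.098
top bar_near 0.73 [0.3941 0.0772 0.2332] theta 1.074
```

```bash
python3 -m crank '[[0,0,0,0,2.8,-0.9,1],[0,0,0,0,2.8,-0.9,1],[0,0,0,0,2.8,-0.8,1],[0,0,0,0,2.8,-0.8,1],[0,0,0,0,2.9,-0.7,1],[0,0,0,0,2.9,-0.6,1],[0,0,0,0,3,-0.5,1],[0,0,0,0,3,-0.5,1]]'
python3 look.py 11 top
python3 -c "
from h import *
for th in (.95,.9,.6): goto(tcp(bar(th)-np.array([0,.0145,.0145])))"
```

```text
t: 9.75
tool_pos: [0.6836, -0.0634, 0.3133]
tool_rot: [-2.36, -0.004, -0.004]
contact_force: [-0.3, -0.2, -0.3]
opening: -0.0003
top bar_far 0.72 [0.6753 0.0571 0.2188] theta 0.918
top bar_near 0.72 [0.3995 0.0578 0.2225] theta 0.935
t 9.90 tcp [ 0.6835 -0.0635  0.3131] shift(mm) [-1.5 -2.9  0.4] turn [ 0.005 -0.002  0.003] q [-0.31  0.31  1.53  0.74  1.58  1.16] F [ 0.2 -1.  -1.5]
t 9.90 tcp [ 0.6835 -0.0635  0.3131] shift(mm) [-1.5  4.8 -0.9] turn [ 0.005 -0.002  0.003] q [-0.31  0.31  1.53  0.74  1.58  1.16] F [ 0.2 -1.  -1.5]
t 9.90 tcp [ 0.6835 -0.0635  0.3131] shift(mm) [-1.7 51.8 -0.8] turn [ 0.005 -0.002  0.003] q [-0.31  0.31  1.53  0.74  1.58  1.16] F [ 0.2 -1.  -1.5]
```

Tracking well (θ≈0.93, the model agrees). I'll keep lowering.

```bash
python3 -m crank '[[0,0,0,-0.5,3,-0.3,1],[0,0,0,-0.5,3,-0.2,1],[0,0,0,0,3,-0.1,1],[0,0,0,0,3,0,1],[0,0,0,0,3,0,1],[0,0,0,0,3,0,1],[0,0,0,0,3,0.1,1],[0,0,0,0,3,0.1,1]]'
python3 -m crank '[[0,0,0,0,3,0.1,1],[0,0,0,0,3,0.2,1],[0,0,0,0,3,0.3,1],[0,0,0,0,3,0.4,1],[0,0,0,0,3,0.5,1],[0,0,0,0,3,0.6,1],[0,0,0,0,3,0.7,1],[0,0,0,0,3,0.7,1]]'
python3 look.py 12 top
python3 -c "
from h import *
for th in (.6,.55,.3): goto(tcp(bar(th)-np.array([0,.0145,.0145])))"
```

```text
t: 10.57
tool_pos: [0.6827, -0.0819, 0.2959]
tool_rot: [-2.361, -0.005, -0.006]
contact_force: [0.2, -0.2, -0.4]
opening: -0.0
t: 11.23
tool_pos: [0.6828, -0.0985, 0.2742]
tool_rot: [-2.361, -0.004, -0.005]
contact_force: [-0.5, -1.0, -0.7]
opening: -0.0002
top bar_far 0.71 [0.6755 0.0222 0.1844] theta 0.606
top bar_near 0.95 [0.3945 0.0181 0.1826] theta 0.581
t 11.38 tcp [ 0.6827 -0.0986  0.2739] shift(mm) [-0.7 -0.8 -4. ] turn [ 0.005 -0.002  0.004] q [-0.35  0.37  1.53  0.72  1.57  1.09] F [-0.3 -1.5 -1.5]
t 11.38 tcp [ 0.6827 -0.0986  0.2739] shift(mm) [-0.7  7.  -2.7] turn [ 0.005 -0.002  0.004] q [-0.35  0.37  1.53  0.72  1.57  1.09] F [-0.3 -1.5 -1.5]
t 11.38 tcp [ 0.6827 -0.0986  0.2739] shift(mm) [-0.9 44.1  9.9] turn [ 0.005 -0.002  0.004] q [-0.35  0.37  1.53  0.72  1.57  1.09] F [-0.3 -1.5 -1.5]
```

```bash
python3 -m crank '[[0,0,0,0,2.8,0,1],[0,0,0,0,2.8,0.2,1],[0,0,0,0,2.8,0.4,1],[0,0,0,0,2.8,0.6,1],[0,0,0,0,2.8,0.8,1],[0,0,0,0,2.8,1,1],[0,0,0,0,2.8,1,1],[0,0,0,0,2.8,1.1,1]]'
python3 -m crank '[[0,0,0,0,2.5,1.2,1],[0,0,0,0,2.5,1.2,1],[0,0,0,0,2.5,1.3,1],[0,0,0,0,2,1.2,1],[0,0,0,0,2,1.2,1],[0,0,0,0,2,1.2,1]]'
python3 look.py 13 top
python3 -c "
from h import *
for th in (.3,.2,0): goto(tcp(bar(th)-np.array([0,.0145,.0145])))"
```

```text
t: 12.05
tool_pos: [0.6829, -0.1115, 0.2535]
tool_rot: [-2.361, -0.005, -0.005]
contact_force: [-1.4, -1.3, -0.1]
opening: -0.0001
t: 12.55
tool_pos: [0.683, -0.1174, 0.237]
tool_rot: [-2.362, -0.004, -0.005]
contact_force: [-0.5, -1.5, -0.0]
opening: 0.0004
top bar_far 0.66 [0.677  0.0026 0.1472] theta 0.337
top bar_near 0.54 [ 0.5377  0.0678 -0.0063] theta -0.914
t 12.70 tcp [ 0.6829 -0.1174  0.2369] shift(mm) [-0.9  4.7 -3.1] turn [ 0.006 -0.003  0.004] q [-0.38  0.42  1.53  0.71  1.55  1.04] F [ 0.3 -1.7 -0.7]
t 12.70 tcp [ 0.6829 -0.1174  0.2369] shift(mm) [-1.  18.4  4.5] turn [ 0.006 -0.003  0.004] q [-0.38  0.42  1.53  0.71  1.55  1.04] F [ 0.3 -1.7 -0.7]
t 12.70 tcp [ 0.6829 -0.1174  0.2369] shift(mm) [-1.2 43.4 23.6] turn [ 0.006 -0.003  0.004] q [-0.38  0.42  1.53  0.71  1.55  1.04] F [ 0.3 -1.7 -0.7]
```

```bash
python3 -m crank '[[0,0,0,0,1.5,0.6,1],[0,0,0,0,1.5,0.6,1],[0,0,0,0,1.5,0.6,1],[0,0,0,0,1.5,0.7,1],[0,0,0,0,1.5,0.8,1],[0,0,0,0,1.5,0.8,1],[0,0,0,0,1.5,0.8,1],[0,0,0,0,1.5,0.8,1]]'
python3 -m crank '[[0,0,0,0,1.4,0.7,1],[0,0,0,0,1.4,0.7,1],[0,0,0,0,1.4,0.7,1],[0,0,0,0,1.4,0.7,1],[0,0,0,0,1.4,0.8,1],[0,0,0,0,1.4,0.8,1],[0,0,0,0,1.4,0.8,1],[0,0,0,0,1.4,0.8,1]]'
python3 look.py 14 top
python3 -c "
from h import *
for th in (.2,0): goto(tcp(bar(th)-np.array([0,.0145,.0145])))"
```

```text
t: 13.37
tool_pos: [0.6831, -0.1214, 0.2237]
tool_rot: [-2.361, -0.006, -0.005]
contact_force: [-0.8, -0.4, -1.0]
opening: 0.0
t: 14.03
tool_pos: [0.6831, -0.1249, 0.2097]
tool_rot: [-2.36, -0.006, -0.004]
contact_force: [-0.1, -0.5, -1.4]
opening: 0.0002
top bar_far 0.96 [ 0.6782 -0.008   0.1228] theta 0.169
top bar_near 0.67 [ 0.396  -0.0074  0.1219] theta 0.164
t 14.18 tcp [ 0.6831 -0.1249  0.2096] shift(mm) [-1.  -6.1 -9.6] turn [ 0.004 -0.001  0.005] q [-0.39  0.46  1.53  0.71  1.53  1.  ] F [-0.9 -0.6 -1.2]
t 14.18 tcp [ 0.6831 -0.1249  0.2096] shift(mm) [-1.2 18.8  9.4] turn [ 0.004 -0.001  0.005] q [-0.39  0.46  1.53  0.71  1.53  1.  ] F [-0.9 -0.6 -1.2]
```

View pics/top14.png

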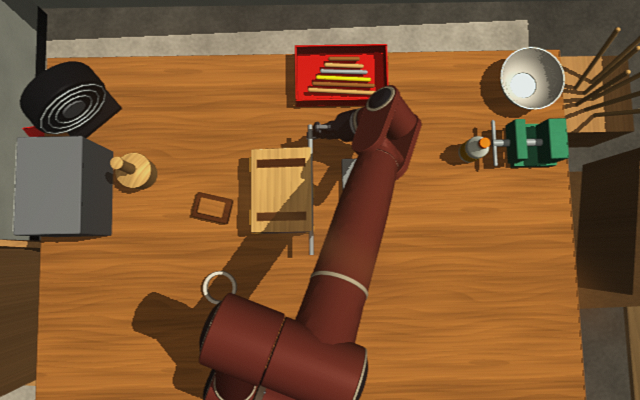

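The lid rests on the fingers at θ≈0.165, with the bar at about (313,130). I lower it slowly from here.

```bash
python3 -m crank '[[0,0,0,0,1.2,0.8,1],[0,0,0,0,1.2,0.8,1],[0,0,0,0,1.2,0.8,1],[0,0,0,0,1.2,0.8,1],[0,0,0,0,1.2,0.8,1],[0,0,0,0,1.2,0.8,1],[0,0,0,0,1.2,0.8,1],[0,0,0,0,1.2,0.8,1]]'
python3 look.py 15 top
python3 -m crank '[[0,0,0,0,1,0.7,1],[0,0,0,0,1,0.7,1],[0,0,0,0,1,0.7,1],[0,0,0,0,1,0.7,1],[0,0,0,0,1,0.7,1]]'
python3 look.py 16 top
python3 -c "
from h import *
for th in (.1,0): goto(tcp(bar(th)-np.array([0,.0145,.0145])))"
```

```text
t: 14.85
tool_pos: [0.6832, -0.1274, 0.1979]
tool_rot: [-2.36, -0.006, -0.004]
contact_force: [-0.7, -0.2, -1.3]
opening: 0.0001
top bar_far 0.91 [ 0.6758 -0.0095  0.1084] theta 0.078
top bar_near 0.87 [ 0.3954 -0.007   0.1098] theta 0.089
t: 15.42
tool_pos: [0.6834, -0.1286, 0.1919]
tool_rot: [-2.36, -0.007, -0.005]
contact_force: [-0.1, -0.3, -2.5]
opening: -0.0001
top bar_near 0.78 [ 0.3936 -0.0087  0.1026] theta 0.042
t 15.57 tcp [ 0.6834 -0.1286  0.1917] shift(mm) [ -1.3  -8.3 -10.9] turn [ 0.004 -0.001  0.006] q [-0.39  0.49  1.53  0.71  1.51  0.98] F [ 0.8 -0.6 -1.8]
t 15.57 tcp [ 0.6834 -0.1286  0.1917] shift(mm) [-1.4  3.6 -0.7] turn [ 0.004 -0.001  0.006] q [-0.39  0.49  1.53  0.71  1.51  0.98] F [ 0.8 -0.6 -1.8]
```

```bash
python3 -m crank '[[0,0,0,0,1,0.5,1],[0,0,0,0,1,0.5,1],[0,0,0,0,1,0.5,1],[0,0,0,0,1,0.5,1],[0,0,0,0,1,0.5,1],[0,0,0,0,1,0.5,1],[0,0,0,0,1,0.5,1],[0,0,0,0,1,0.5,1]]'
python3 look.py 17 top
python3 -c "
from h import *
for th in (.1,0): goto(tcp(bar(th)-np.array([0,.0145,.0145])))"
```

```text
t: 16.23
tool_pos: [0.6841, -0.1315, 0.1843]
tool_rot: [-2.359, -0.008, -0.007]
contact_force: [0.7, -0.4, 1.0]
opening: -0.0002
top bar_far 0.78 [ 0.6767 -0.0096  0.0979] theta 0.012
top bar_near 0.98 [ 0.395  -0.0105  0.095 ] theta -0.006
t 16.38 tcp [ 0.6839 -0.1315  0.1841] shift(mm) [ -1.8 -15.9 -14.2] turn [ 0.003 -0.002  0.008] q [-0.4   0.5   1.53  0.71  1.5   0.97] F [ 0.1 -0.5 -0.5]
t 16.38 tcp [ 0.6839 -0.1315  0.1841] shift(mm) [-1.9 -3.8 -4.1] turn [ 0.003 -0.002  0.008] q [-0.4   0.5   1.53  0.71  1.5   0.97] F [ 0.1 -0.5 -0.5]
```

```bash
python3 -m crank '[[0,0,0,0,2,-1,1],[0,0,0,0,3,-2,1],[0,0,0,0,3,-6,1],[0,0,0,0,2,-15,1],[0,0,0,0,0,-25,1],[0,0,0,0,0,-30,1],[0,0,0,0,0,-30,1],[0,0,0,0,0,0,1]]'
python3 look.py 18 top scene
python3 - <<'E'
from h import *
o=ctrl.get_obs();print(o['tool_pos'],o['contact_force'])
p=eyes.get_image('scene')
for q in ['oilstone','tape','mallet','glue','blank']:
    for r in spotter.mark_of(q,p)[:1]: print(q,r['confidence'],np.array(r['centre']).round(3))
E
```

```text
t: 17.05
tool_pos: [0.6831, -0.2219, 0.2577]
tool_rot: [-2.358, -0.008, -0.002]
contact_force: [0.5, -0.7, 1.5]
opening: -0.0
top bar_far 0.77 [ 0.6754 -0.0115  0.0948] theta -0.008
top bar_near 0.92 [ 0.3939 -0.009   0.0997] theta 0.024
scene bar_far 0.59 [ 0.6706 -0.0131  0.0974] theta 0.008
scene bar_near 0.91 [ 0.3947 -0.0076  0.0965] theta 0.004
[ 0.68139667 -0.21588911  0.24926861] [0.02136917 0.13727515 1.29002528]
tape 0.85 [0.282 0.246 0.   ]
mallet 0.9 [0.604 0.469 0.001]
glue 0.62 [ 0.651 -0.464 -0.   ]
blank 0.85 [0.497 0.266 0.   ]
```

View pics/scene18.png

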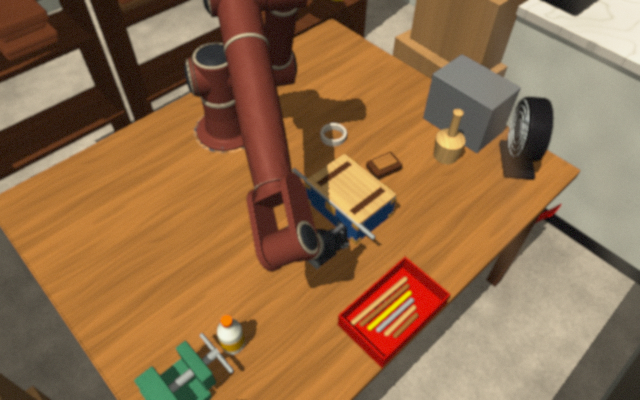

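```bash
python3 -m crank '[[0,0,0,0,-15,-15,1],[0,0,0,0,-15,-15,1],[0,0,0,0,-10,-10,1],[0,0,0,0,0,0,1],[0,0,0,0,0,0,1],[0,0,0,0,0,0,1]]'
python3 look.py 19 top
python3 - <<'E'
from h import *
p=eyes.get_image('top')
for q in ['oilstone','tape','mallet','glue','blank']:
    for r in spotter.mark_of(q,p)[:1]: print(q,r['confidence'],np.array(r['centre']).round(3))
o=ctrl.get_obs();print(o['t'],o['tool_pos'],o['contact_force'],abs(o['dq']).max())
print(ctrl.finish_job())
E
```

```text
t: 18.15
tool_pos: [0.6829, -0.2162, 0.3172]
tool_rot: [-2.356, -0.012, 0.006]
contact_force: [-0.6, 0.6, 0.0]
opening: 0.0001
top bar_far 0.71 [ 0.6775 -0.0083  0.099 ] theta 0.020
top bar_near 0.58 [ 0.3959 -0.0078  0.0988] theta 0.018
oilstone 0.92 [ 0.547 -0.129  0.001]
tape 0.86 [ 0.282  0.247 -0.002]
mallet 0.79 [ 0.603  0.468 -0.002]
glue 0.79 [ 0.644 -0.463  0.002]
blank 0.71 [0.501 0.269 0.001]
18.6 [ 0.68254183 -0.21602057  0.31458446] [ 0.67278439  0.32865273 -0.35678777] 0.003203403946113418
the job is handed in; nothing more can be done
None
```

The lid is shut, and I handed the job in at about 18.6 s of the 54 s allowed; no verdict is reported.

- **Tipping:** I pushed the far end of the bar from behind with the closed fingers until the lid read about 1.39 rad and was falling on its own.
- **Catching:** I moved the fingers over to the front, and the lid came to rest on their backs at about 1.09 rad. It stayed there for about half a second.
- **Lowering:** I let it down at roughly 0.2 rad/s, slowing to about 0.1 rad/s near the end. Then I backed the hand out and up.

**Last checks:**
- **Lid:** the bar ends read 0.095–0.100 m high, where shut is 0.097 m. That puts the lid at 0 to 0.02 rad, within the cameras' error.
- **Hand:** clear of the chest and nearly still. The wrist force was only noise, under about 1 N.
- **Bench items:** oilstone, tape, mallet, glue and blank were all found within about 6 mm of where they were first seen, which is about the detectors' accuracy.
- **Not checked:** the gouges are hidden under the shut lid, so I could not check them again. The hand never went into the chest. The contact force was only seen through the noisy wrist reading, which never passed about 3 N.

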